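Set a culture dish under the counting magnifier

ROBOT

A 6-joint arm with a two-finger parallel gripper is mounted at the origin on a cart in front of the work surface, level with it; the furniture and walls round the work are solid. World frame = base frame: x ahead of the robot, y to its left, z up, the work surface at z = 0. Lengths are in m, angles in rad, forces in N, time in s.
With the tool pointing down it reaches from about 0.15 to 0.775 m from the base axis. Payload 6.1 kg.
Tool frame: the origin (TCP) lies at the very end of the fingers, on their centre line; the grasp point (between the pads) lies 19 mm behind it; z points along the fingers, x is the direction in which the jaws open and shut, and the axes are right-handed (so a half turn about z gives the same grasp; the last joint's range is limited). The gripper opens to 85 mm and grips with 20 to 120 N. Pads are 22 mm wide; open, the fingers measure 114 mm over their backs; the gripper's body (76 mm by 85 mm) begins 54 mm behind the grasp point. The pads swing forward as they close: fully open they stand 13 mm farther back than shut.
Start: joints at [1.17, 0.126, -0.04, 1.405, 0, 1.571], TCP at [0.205, 0.483, 0.231] pointing down, gripper open.
Joint ranges: [-2.72, 2.72], [-0.95, 1.95], [-1.27, 1.35], [-1.78, 2.02], [-1.46, 1.47], [-3.14, 3.14]. Speed limits (rad/s): [2.39, 2.39, 3.01, 3.14, 3.14, 3.14].

INTERFACE

Orientations are given as a unit quaternion [w, x, y, z].
In Python, from workcell import manip gives the robot as it stands. The module is installed in compiled form; this text tells all that it offers. Calls block until the motion is done:
- manip.move_to(position, orientation): joint-space move of the TCP to a pose.
- manip.move_linear(position, vel=0.15, rotation=None, contact_N=None): straight line of the TCP; rotation=None keeps the orientation; vel is the mean speed in m/s. With contact_N (N) it stops when the force on the tool has changed by that much, and returns True; else False.
- manip.goto_joints(angles): joint-space move.
- manip.move_gripper(opening): finger opening in m; the grip force is fixed at half the most; returns when the fingers have stopped.
- manip.hold(seconds).
- manip.inverse_kinematics(position, orientation): joint angles nearest the present ones, or None.
- manip.state(): the state.
- manip.get_image(name): name is "side" or "top"; returns a dict with "img" (480x640x3 uint8, red, green, blue), "mtx" (3x3 intrinsics, pixels), "k1" (the pictures are not rectified: a ray, as slopes to the right and down, at radius r is drawn at 1 + k1 r^2 times it, then the intrinsics apply), "R" (3x3) and "t" (3): a world point X has camera coordinates R X + t. Camera axes: x right, y down, z forward; pixel columns grow to the right and rows downward; lengths in m; the calibration is good to about 2 mm. A picture is of the moment at which its call begins. There is no depth.
A pose or a line that the arm cannot do raises manip.PlanningError and nothing moves.
- manip.sign_off(): hands the job in, once; it reports no verdict.
The state is a dict: "time_s": time; "joint_pos": joint angles; "qvel": joint speeds; "joint_efforts": joint torques, N m; "tool_pos": TCP position; "tool_rot": TCP orientation; "wrist_force": force on the tool from outside, world axes, zero at the start; "ft_torque": the same for the moment, N m; "finger_gap": finger opening in m.
Only numpy, scipy, OpenCV 4.12 (cv2) and the standard library are available. Lean on these libraries where they do the work, as an engineer would, in place of code of your own. Each camera call takes 0.05 s, during which the arm holds its last target.

TASK

Slide the culture dish across the worktop, flat and without lifting it, onto the thin white counting mat until it sits centred in the printed circle, and take the hand off it. Then swing the magnifier round (it has an upright tab for this) until the lens is centred straight above the dish, and let go, with the dish still centred. Do not disturb the other things on the bench.

Things in the scene. Friction and masses are not known exactly. Their poses are not given: they have to be found in the camera images.
- counter: counting station, fixed: a paper-thin white mat 136x136 mm (dishes slide over its edge freely) and a dark steel post on a round foot (84 mm diameter). Origin: on the worktop, centre of the mat's circle; +x points from there to the post, z up. The post (15 mm thick, 138 mm high, swivel head above to 168 mm) stands at x 130 mm, y 0
- circle_centre (a point): centre of the black circle (98 mm outside, 93 mm inside diameter, filled with a fine grid) printed on the mat, at the worktop's height
- boom (a joint): swing of the magnifier's arm about the vertical post, rad: 0 = lens straight above the circle; positive = swung aside, counter-clockwise seen from above. Starts at 1.4 to 1.6, range -0.35 to 2.2. It has no detent and stays where it is left (about 0.10 N m of friction, some 0.5 N at the tab)
- lens_centre (a point): centre of the round lens (black rim 95 mm outside diameter, 9 mm thick) at the end of the arm, 130 mm from the post's axis and 150 mm above the worktop; turns with the arm
- boom_tab (a point): middle of the top edge of the upright black tab beyond the lens, 193 mm from the post's axis, 192 mm above the worktop. The tab is 30 mm long (along the arm), 10 mm thick (along the swing) and rises 37 mm above the rim; free on both sides. Its axes: x along the arm towards the post, y across, z up
- boom_pivot (a point): point on the post's axis at the arm's height (150 mm above the worktop), about which the arm turns
- dish: closed culture dish (petri dish) with straw-coloured filling, 90 mm diameter, 14 mm high, about 32 g, lying on the worktop. Origin: centre of its underside, z up
- timer: bench timer 66x66x20 mm, bystander; origin at its underside
- tape_roll: roll of tape, 83 mm diameter, 18 mm high, bystander; origin at its underside
- tube_50_b: lying centrifuge tube 114 mm long, 33 mm thick, bystander; origin at its underside

How it is judged:
By the outcome, as a careful person would: the job done as asked, in the order asked, and still so for the second after the job is handed in, with the robot touching nothing.
It also fails if it takes over 54 s, if anything falls off the work surface, if the arm or the gripper's body presses on something with over 40 N, if the wrist force passes 120 N, or if a joint passes its speed limit or range.

## Working session

There is one attempt and no reset: what is moved stays moved. The work goes in short steps, each a Python script; the robot and the scene stay as the last script left them, time stands still between calls to the robot, and variables do not carry over. Pictures are saved under pics/ and viewed, and the job is handed in when it is done.

```bash
mkdir -p pics
cat > h.py <<'E'
import numpy as np, cv2
from workcell import manip
def shot(name,fn):
    d=manip.get_image(name); cv2.imwrite('pics/'+fn,d['img'][:,:,::-1]); 
    np.savez('pics/'+fn+'.npz',**d); return d
def proj(d,X):
    c=np.asarray(X,float)@d['R'].T+d['t']; s=c[...,:2]/c[...,2:]
    r2=(s**2).sum(-1,keepdims=True); s=s*(1+d['k1']*r2)
    return s@d['mtx'][:2,:2].T+d['mtx'][:2,2]
def back(d,px,z):
    px=np.asarray(px,float).reshape(-1,1,2)
    s=cv2.undistortPoints(px,d['mtx'],np.array([float(d['k1']),0,0,0])).reshape(-1,2)
    v=np.c_[s,np.ones(len(s))]@d['R']; o=-d['R'].T@d['t']
    return o+v*((z-o[2])/v[:,2])[:,None]
E
python3 - <<'E'
from h import *
for n in('top','side'):
    d=shot(n,n+'0.png'); print(n,-d['R'].T@d['t'],d['R'][2],d['k1'],d['mtx'][0,0])
s=manip.state();print(s['time_s'],s['tool_rot'],s['tool_pos'])
E
```

```text
top [0.37069293 0.12809594 1.08301023] [ 0.12524267 -0.01239107 -0.99204876] -0.03758012503594205 463.7624059008825
side [ 0.09841586 -0.67785737  0.55733197] [ 0.37060273  0.81078128 -0.45308646] -0.08460094299542012 433.9768084067595
0.1 [ 3.82559012e-04  8.33712154e-01  5.52198830e-01 -5.91400546e-04] [0.20469223 0.48307123 0.23060142]
```

View pics/top0.png

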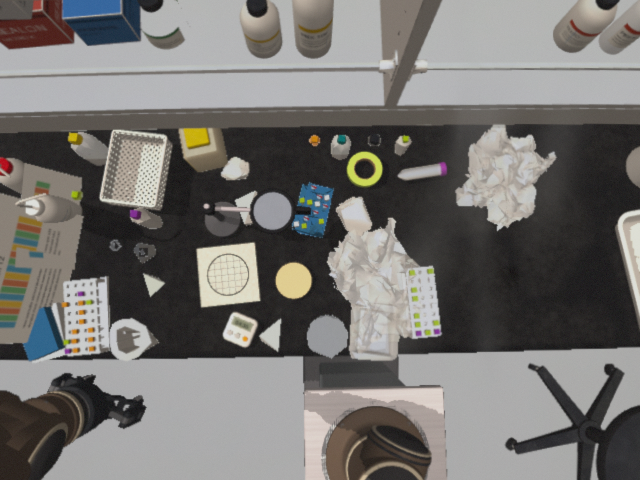

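View pics/side0.png

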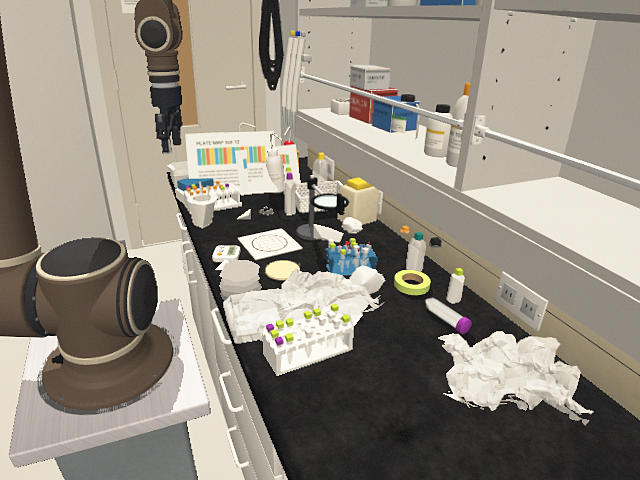

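Run:
```python
import numpy as np,cv2
from h import *
d=dict(np.load('pics/top0.png.npz'))
im=cv2.imread('pics/top0.png')
cv2.imwrite('pics/top0c.png',cv2.resize(im[170:365,180:350],None,fx=4,fy=3.0*1.02,interpolation=3) if 0 else cv2.resize(im[170:320,180:345],None,fx=4,fy=4,interpolation=2))
im=cv2.imread('pics/side0.png')
cv2.imwrite('pics/side0c.png',cv2.resize(im[165:310,190:390],None,fx=4,fy=4,interpolation=2))
for n,p,z in[('circ',(228,275),0),('dish',(294,281),.014),('lens',(272,211),.15),('posttop',(208,209),.168),('tab',(300,211),.192),('timer',(240,329),.02),('tape',(365,169),.018),('tube',(423,172),.017)]:
    print(n,back(d,p,z).round(3))
```

```text
circ [[0.414 0.332 0.   ]]
dish [[0.397 0.178 0.014]]
lens [[0.536 0.215 0.15 ]]
posttop [[0.539 0.341 0.168]]
tab [[0.528 0.156 0.192]]
timer [[0.291 0.3   0.02 ]]
tape [[0.657 0.007 0.018]]
tube [[ 0.648 -0.131  0.017]]
```

View pics/top0c.png

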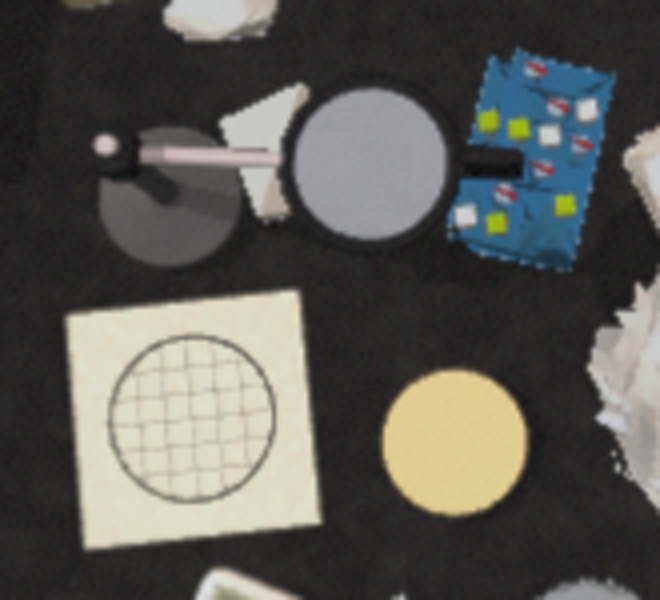

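View pics/side0c.png

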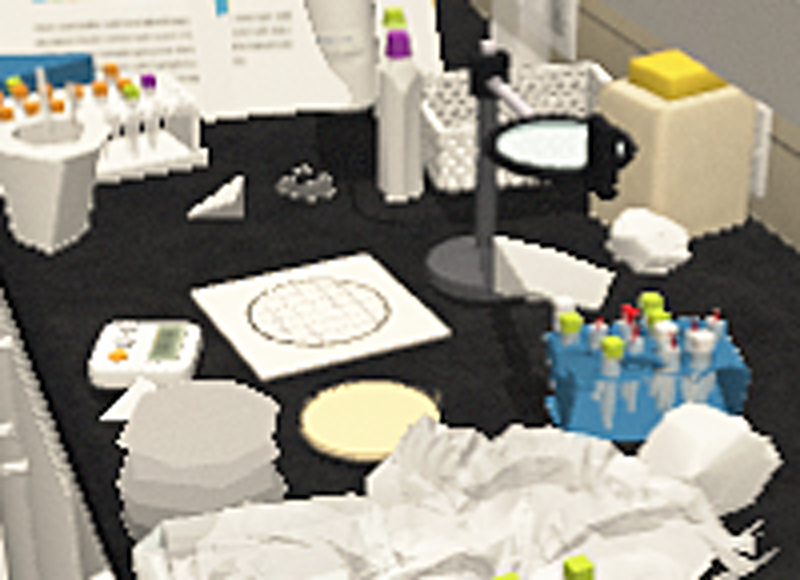

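```bash
cat >> h.py <<'E'
from scipy.optimize import least_squares
def dish_px(d):
    h=cv2.cvtColor(d['img'],cv2.COLOR_RGB2HSV)
    m=((h[...,1]>70)&(h[...,1]<160)&(h[...,0]>17)&(h[...,0]<28)&(h[...,2]>150)).astype(np.uint8)
    return m
def dish(d,roi=(215,215,325,325)):
    m=dish_px(d); x0,y0,x1,y1=roi; k=np.zeros_like(m); k[y0:y1,x0:x1]=m[y0:y1,x0:x1]
    k=cv2.morphologyEx(k,cv2.MORPH_OPEN,np.ones((3,3),np.uint8))
    cs,_=cv2.findContours(k,cv2.RETR_EXTERNAL,cv2.CHAIN_APPROX_NONE)
    c=max(cs,key=cv2.contourArea); P=back(d,cv2.convexHull(c).reshape(-1,2),.014)[:,:2]
    f=least_squares(lambda q:np.hypot(P[:,0]-q[0],P[:,1]-q[1])-q[2],[*P.mean(0),.045]).x
    M=cv2.moments(c); return f,back(d,(M['m10']/M['m00'],M['m01']/M['m00']),.014)[0]
E
python3 - <<'E'
from h import *
d=dict(np.load('pics/top0.png.npz'))
print('dish',dish(d))
g=cv2.cvtColor(d['img'],cv2.COLOR_RGB2GRAY)
# mat corners
m=((g>150)).astype(np.uint8); k=np.zeros_like(m); k[235:312,190:266]=m[235:312,190:266]
cs,_=cv2.findContours(k,cv2.RETR_EXTERNAL,cv2.CHAIN_APPROX_NONE); c=max(cs,key=cv2.contourArea)
Pm=back(d,c.reshape(-1,2),0)[:,:2]
r=cv2.minAreaRect((Pm*1000).astype(np.float32)); print('mat',r)
# ring: sample darkness radially, in rectified map 0.5mm
def rect(z,cx,cy,h=.08,s=.0005):
    u=np.arange(-h,h,s); X,Y=np.meshgrid(cx+u,cy+u,indexing='ij')
    p=proj(d,np.stack([X,Y,np.full_like(X,z)],-1)).astype(np.float32)
    return cv2.remap(g,p[...,0],p[...,1],cv2.INTER_CUBIC)
R=rect(0,.414,.332).astype(float)
def ring(q):
    a=np.linspace(0,2*np.pi,360,endpoint=False)
    s=0
    for rr in(.0465,.04775,.049):
        x=(q[0]-.414+.08+rr*np.cos(a))/.0005; y=(q[1]-.332+.08+rr*np.sin(a))/.0005
        s+=cv2.remap(R.astype(np.float32),y.astype(np.float32)[None],x.astype(np.float32)[None],1).mean()
    return s
from scipy.optimize import minimize
o=minimize(ring,[.414,.332],method='Nelder-Mead',options=dict(xatol=1e-5,fatol=1e-3,initial_simplex=[[.414,.332],[.418,.332],[.414,.336]]));print('ring',o.x,o.fun)
# lens inner disc
hs=d['img'].astype(int); m=((g>110)).astype(np.uint8);k=np.zeros_like(m);k[188:235,252:294]=m[188:235,252:294]
k=cv2.morphologyEx(k,cv2.MORPH_OPEN,np.ones((5,5),np.uint8))
cs,_=cv2.findContours(k,cv2.RETR_EXTERNAL,cv2.CHAIN_APPROX_NONE); c=max(cs,key=cv2.contourArea)
P=back(d,c.reshape(-1,2),.1545)[:,:2]
f=least_squares(lambda q:np.hypot(P[:,0]-q[0],P[:,1]-q[1])-q[2],[*P.mean(0),.04]).x; print('lens',f)
print('posttop',back(d,[(180+105/4,170+145/4)],.168), 'footc',back(d,[(180+170/4,170+197/4)],.004))
print('tabtop end/in',back(d,[(180+522/4,170+163/4),(180+466/4,170+163/4)],.192))
E
```

```text
dish (array([0.39902788, 0.17938792, 0.04077778]), array([0.39877866, 0.1795357 , 0.014     ]))
mat ((415.52880859375, 332.6802978515625), (135.75205993652344, 135.92608642578125), 5.342091083526611)
ring [0.4156402  0.33256384] 444.6205139160156
lens [0.5364027  0.2140601  0.03723483]
posttop [[0.54498134 0.34457739 0.168     ]] footc [[0.54446613 0.34465625 0.004     ]]
tabtop end/in [[0.52804266 0.13567397 0.192     ]
 [0.52849693 0.16293981 0.192     ]]
```

Run:
```python
from h import *
t=dict(np.load('pics/top0.png.npz'));s=dict(np.load('pics/side0.png.npz'))
im=cv2.imread('pics/top0.png')
for p in[(297,271),(281,276),(310,273)]:
  for z in(0.02,.04,.06,.08,.1):
    X=back(s,p,z)[0]; print(p,z,X.round(3),proj(t,X).round(0))
for z in (0,.03,.06):print(back(t,[(327,262),(331,275),(310,330),(345,240),(292,232),(325,235),(322,205)],z).round(3).tolist())
c=im[225:360,270:420];cv2.imwrite('pics/paper.png',cv2.resize(c,None,fx=5,fy=4.4,interpolation=2) if 0 else cv2.resize(c,None,fx=4,fy=4))
cv2.imwrite('pics/papers.png',cv2.resize(cv2.imread('pics/side0.png')[230:350,210:400],None,fx=4,fy=4))
```

```text
(297, 271) 0.02 [0.421 0.138 0.02 ] [311. 270.]
(297, 271) 0.04 [0.409 0.107 0.04 ] [325. 275.]
(297, 271) 0.06 [0.397 0.077 0.06 ] [339. 280.]
(297, 271) 0.08 [0.385 0.047 0.08 ] [353. 285.]
(297, 271) 0.1 [0.373 0.016 0.1  ] [369. 290.]
(281, 276) 0.02 [0.379 0.131 0.02 ] [314. 289.]
(281, 276) 0.04 [0.368 0.101 0.04 ] [328. 293.]
(281, 276) 0.06 [0.358 0.071 0.06 ] [342. 298.]
(281, 276) 0.08 [0.347 0.041 0.08 ] [357. 302.]
(281, 276) 0.1 [0.337 0.011 0.1  ] [372. 307.]
(310, 273) 0.02 [0.446 0.118 0.02 ] [320. 259.]
(310, 273) 0.04 [0.433 0.088 0.04 ] [333. 264.]
(310, 273) 0.06 [0.42  0.059 0.06 ] [347. 269.]
(310, 273) 0.08 [0.407 0.029 0.08 ] [361. 274.]
(310, 273) 0.1 [ 0.394 -0.     0.1  ] [376. 280.]
[[0.44, 0.101, 0.0], [0.409, 0.092, 0.0], [0.284, 0.143, 0.0], [0.491, 0.057, 0.0], [0.512, 0.182, 0.0], [0.504, 0.104, 0.0], [0.575, 0.11, 0.0]]
[[0.438, 0.101, 0.03], [0.408, 0.093, 0.03], [0.287, 0.142, 0.03], [0.488, 0.059, 0.03], [0.508, 0.18, 0.03], [0.5, 0.105, 0.03], [0.57, 0.11, 0.03]]
[[0.436, 0.102, 0.06], [0.407, 0.094, 0.06], [0.289, 0.142, 0.06], [0.484, 0.061, 0.06], [0.504, 0.179, 0.06], [0.496, 0.105, 0.06], [0.564, 0.111, 0.06]]
```

View pics/paper.png

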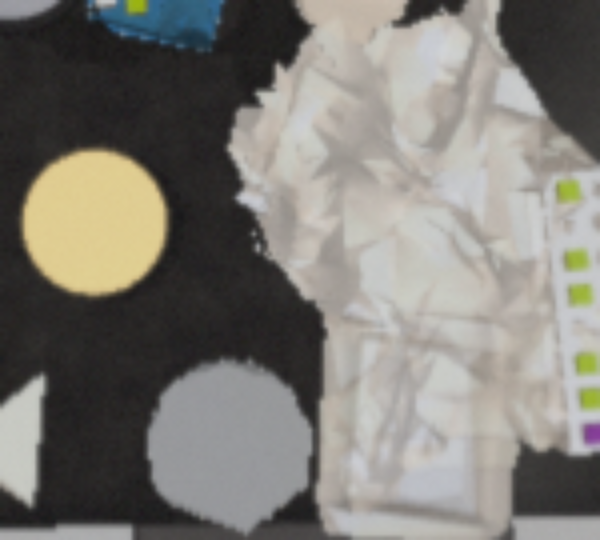

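View pics/papers.png

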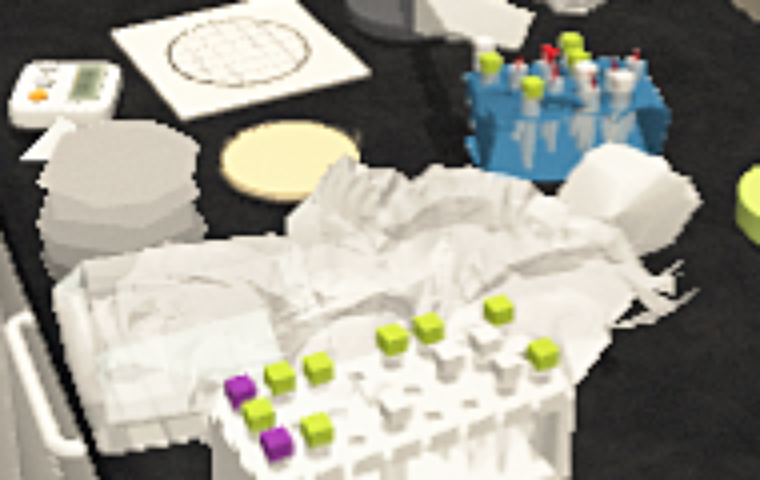

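```bash
cat >> h.py <<'E'
from scipy.spatial.transform import Rotation as Ro
def quat(x,z):
    y=np.cross(z,x); q=Ro.from_matrix(np.c_[x,y,z]).as_quat(); return [float(q[3]),*map(float,q[:3])]
Z=np.array([0,0,1.])
def pushq(u,t):
    z=-np.cos(t)*Z-np.sin(t)*u; x=np.cross(u,Z); return quat(x,z)
C=np.array([.4156,.3326]); PHI=np.radians(5.34); A=np.array([np.cos(PHI),np.sin(PHI)]); PIV=C+.130*A
E
python3 - <<'E'
from h import *
D=np.array([.3988,.1795]); u=(C-D)/np.linalg.norm(C-D); U=np.r_[u,0]
q=pushq(U,np.radians(12))
st=np.r_[D-u*.051,0]
for z in(.2,.06,.005):
    for s in (1,):
        print(z,np.round(manip.inverse_kinematics((st+Z*z).tolist(),q),3))
e=np.r_[C-u*.044,.005]; print(manip.inverse_kinematics(e.tolist(),q))
manip.move_gripper(.062)
manip.move_to((st+Z*.2).tolist(),q)
s=manip.state();print(s['time_s'],s['finger_gap'],s['tool_pos'],s['tool_rot'],q)
manip.move_linear((st+Z*.07).tolist(),vel=.15)
print(manip.state()['wrist_force'],manip.state()['time_s'])
shot('top','top1.png');shot('side','side1.png')
E
```

```text
0.2 [ 0.443  0.004 -0.255  1.423 -0.178  2.133]
0.06 [ 0.443  0.069 -0.503  1.11  -0.178  2.133]
0.005 [ 0.443  0.118 -0.582  0.982 -0.178  2.133]
[ 0.69758049  0.30535098 -0.34482513  1.07292484 -0.14432513  2.38870276]
1.95 0.06210244145555688 [0.39332765 0.12947777 0.20009623] [ 0.1040932   0.99310307 -0.05366846 -0.00553052] [0.10437242307978846, 0.9930372721514202, -0.0543210501092252, -0.005709372430558605]
[-0.31447134  0.50595748  1.23671964] 2.9667
```

Run:
```python
import cv2,numpy as np
a=cv2.resize(cv2.imread('pics/top1.png')[170:370,180:400],None,fx=1.8,fy=1.8*1.1)
b=cv2.resize(cv2.imread('pics/side1.png')[130:330,190:410],None,fx=1.8,fy=1.8*1.1)
cv2.imwrite('pics/both1.png',np.hstack([a,b]))
```

```text
(no output)
```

View pics/both1.png

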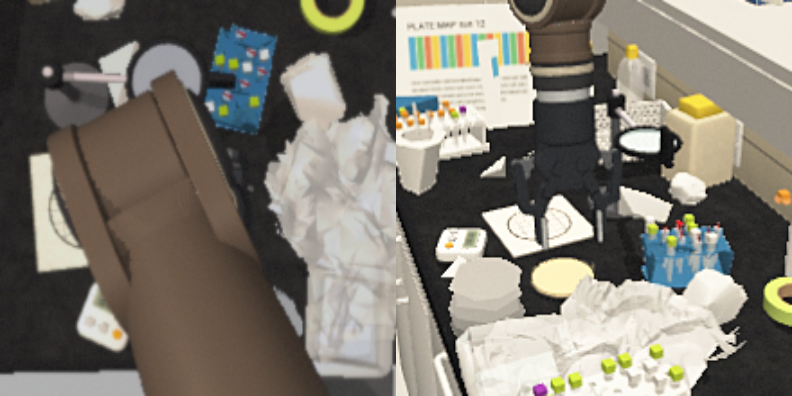

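Run:
```python
from h import *
D=np.array([.3988,.1795]); u=(C-D)/np.linalg.norm(C-D)
st=np.r_[D-u*.051,0]
manip.move_linear((st+Z*.022).tolist(),vel=.1)
print(manip.state()['wrist_force'])
hit=manip.move_linear((st-Z*.016).tolist(),vel=.02,contact_N=3)
s=manip.state();print(hit,s['tool_pos'],s['wrist_force'],s['time_s'])
z=s['tool_pos'][2]+.003
manip.move_linear((st+Z*z).tolist(),vel=.03)
s=manip.state();print(s['tool_pos'],s['wrist_force'],s['time_s'])
shot('side','side2.png')
im=cv2.imread('pics/side2.png');cv2.imwrite('pics/side2c.png',cv2.resize(im[220:310,220:350],None,fx=6,fy=6))
```

```text
[0.23041194 0.07710731 0.64606488]
True [ 0.39321066  0.12876347 -0.00402565] [-2.14487181  0.40521955  5.25797357] 4.9417
[ 0.39336663  0.12886477 -0.00098537] [ 0.51607781 -0.27499361 -0.3094684 ] 5.2167
```

View pics/side2c.png

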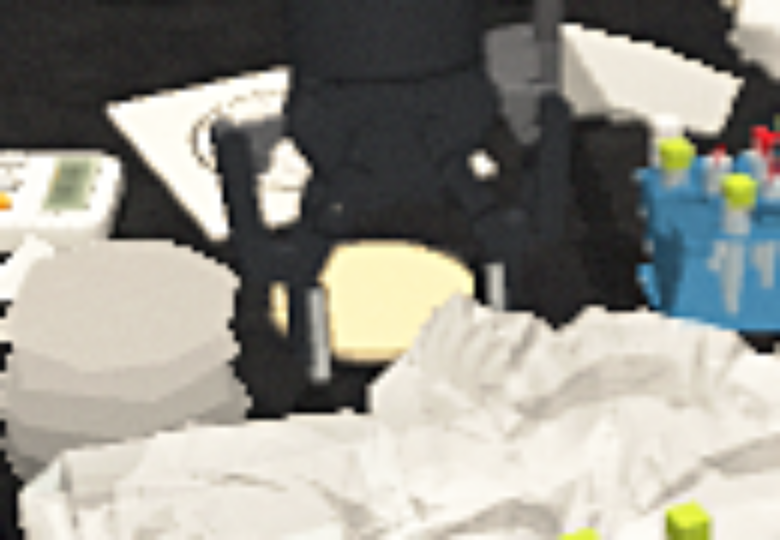

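Run:
```python
from h import *
D=np.array([.3988,.1795]); u=(C-D)/np.linalg.norm(C-D)
z=-.001
manip.move_linear(np.r_[D-u*.040,z].tolist(),vel=.03)
s=manip.state();print(s['wrist_force'],s['time_s'])
manip.move_linear(np.r_[C-u*.056,z].tolist(),vel=.06)
s=manip.state();print(s['tool_pos'],s['wrist_force'],s['time_s'])
manip.hold(.2)
shot('side','side3.png');shot('top','top3.png')
im=cv2.imread('pics/side3.png');im2=cv2.imread('pics/top3.png')
cv2.imwrite('pics/c3.png',np.hstack([cv2.resize(im[200:300,200:330],None,fx=4,fy=5),cv2.resize(im2[220:320,190:255],None,fx=4,fy=5)]))
```

```text
[-0.39074551 -0.11633634  0.71820768] 5.7833
[ 0.40946826  0.27676676 -0.00097489] [ 0.19752212 -0.18913967 -0.22898349] 8.2333
```

View pics/c3.png

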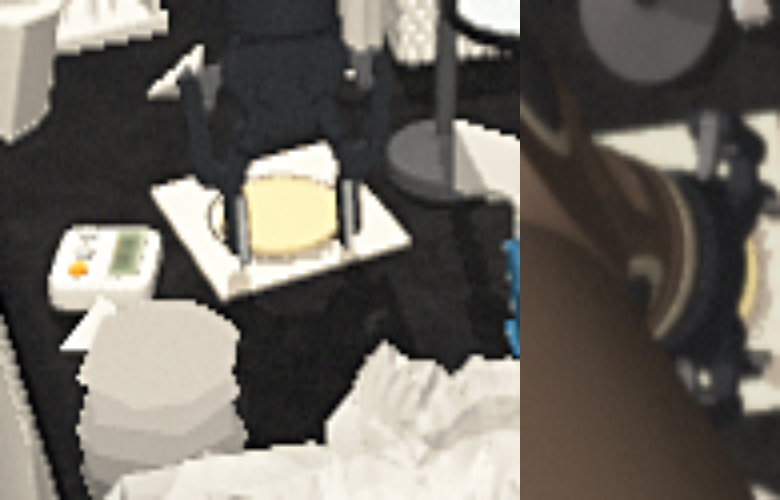

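```bash
cat > ov.py <<'E'
from h import *
def overlay(fn,out,centers,roi,f):
    d=dict(np.load('pics/'+fn+'.npz')); x0,y0,x1,y1=roi
    im=cv2.resize(cv2.imread('pics/'+fn)[y0:y1,x0:x1],None,fx=f,fy=f,interpolation=cv2.INTER_NEAREST)
    a=np.linspace(0,2*np.pi,120)
    for (c,r,z,col) in centers:
        p=proj(d,np.c_[c[0]+r*np.cos(a),c[1]+r*np.sin(a),np.full(120,z)])
        cv2.polylines(im,[np.round((p-[x0,y0]+.5)*f).astype(np.int32)],True,col,1)
    cv2.imwrite('pics/'+out,im)
E
python3 - <<'E'
from ov import *
D=np.array([.3988,.1795]); u=(C-D)/np.linalg.norm(C-D)
T=np.array([0.40946826,0.27676676])
overlay('side3.png','ov3.png',[(T+u*.0436,.045,.014,(0,0,255)),(T+u*.0436,.045,0.0,(0,0,255)),(C,.049,0,(0,200,0))],(230,220,310,280),9)
overlay('side0.png','ov0.png',[(D,.045,.014,(0,0,255)),(D,.045,0,(0,0,255)),(C,.049,0,(0,200,0))],(235,220,315,285),9)
E
```

```text
(no output)
```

View pics/ov3.png

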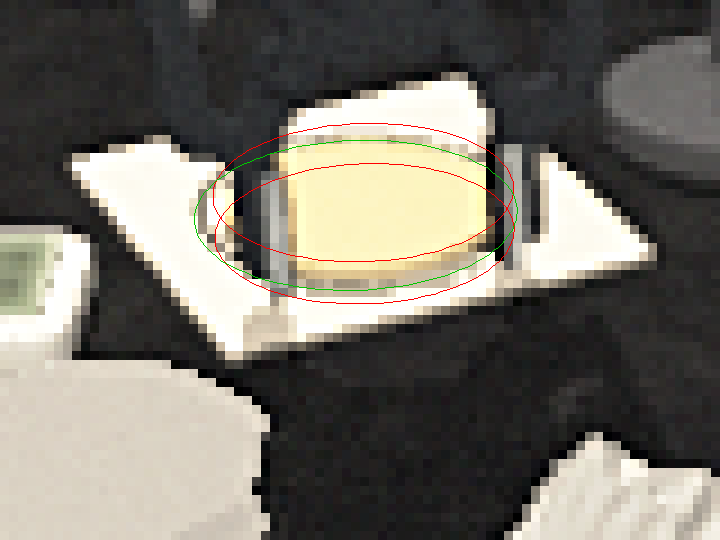

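View pics/ov0.png

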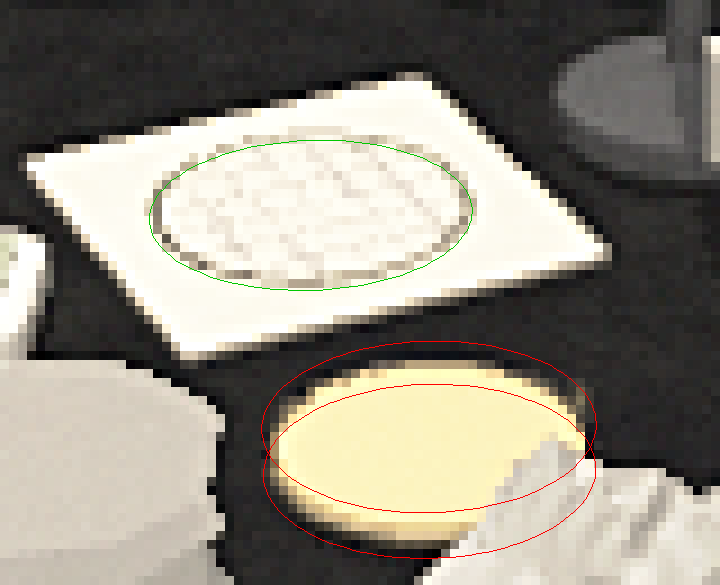

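```bash
cat >> h.py <<'E'
def ringfit(d,p0,z,r,img=None,sgn=1):
    g=cv2.cvtColor(d['img'],cv2.COLOR_RGB2GRAY).astype(np.float32)
    a=np.linspace(0,2*np.pi,360,endpoint=False)
    def f(q):
        s=0
        for rr in r:
            p=proj(d,np.c_[q[0]+rr*np.cos(a),q[1]+rr*np.sin(a),np.full(360,z)]).astype(np.float32)
            s+=cv2.remap(g,p[None,:,0],p[None,:,1],1).mean()
        return sgn*s
    from scipy.optimize import minimize
    p0=np.array(p0); o=minimize(f,p0,method='Nelder-Mead',options=dict(xatol=1e-5,fatol=1e-3,initial_simplex=[p0,p0+[.003,0],p0+[0,.003]])); return o.x
E
python3 - <<'E'
from h import *
D=np.array([.3988,.1795]); u=(C-D)/np.linalg.norm(C-D); z=-.001
manip.move_linear(np.r_[C-u*.052,z].tolist(),vel=.03)
print(manip.state()['tool_pos'])
manip.move_linear(np.r_[C-u*.067,z].tolist(),vel=.08)
manip.move_linear(np.r_[C-u*.080,.12].tolist(),vel=.2)
q=manip.state()['joint_pos'];q=list(q);q[0]-=.6
manip.goto_joints(q)
print(manip.state()['time_s'])
d=shot('top','top4.png');d2=shot('side','side4.png')
cv2.imwrite('pics/c4.png',np.hstack([cv2.resize(cv2.imread('pics/top4.png')[220:320,190:290],None,fx=4,fy=5),cv2.resize(cv2.imread('pics/side4.png')[200:300,220:320],None,fx=4,fy=5)]))
d0=dict(np.load('pics/top0.png.npz'))
print(dish(d,(200,245,260,305)))
print('ring old',C)
E
```

```text
[ 0.41003986  0.28122059 -0.00100722]
11.0083
(array([0.41477755, 0.32587268, 0.04059288]), array([0.41483225, 0.32591312, 0.014     ]))
ring old [0.4156 0.3326]
```

View pics/c4.png

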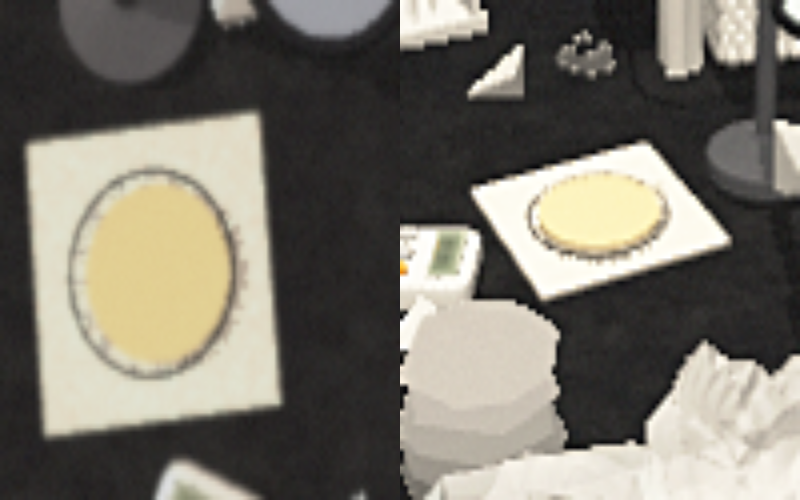

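Run:
```python
from h import *
s0=dict(np.load('pics/side0.png.npz'));s4=dict(np.load('pics/side4.png.npz'));t4=dict(np.load('pics/top4.png.npz'))
rs=ringfit(s0,C,0,(.0465,.04775,.049)); print('side ring',rs)
m=dish_px(s4); k=np.zeros_like(m);k[225:260,245:295]=m[225:260,245:295]
ys,xs=np.nonzero(k);print('fill bbox side',xs.min(),xs.max(),ys.min(),ys.max(),k.sum())
# silhouette fit
W=(slice(225,260),slice(240,300))
a=np.linspace(0,2*np.pi,90)
def sil(q):
    x,y,h,b,r=q
    P=np.vstack([np.c_[x+r*np.cos(a),y+r*np.sin(a),np.full(90,z)] for z in(h,b)])
    p=proj(s4,P).astype(np.float32); hull=cv2.convexHull(p).reshape(-1,2)
    im=np.zeros((480*4,640*4),np.uint8); cv2.fillPoly(im,[np.round((hull+.5)*4).astype(np.int32)],255)
    return cv2.resize(im[900:1040,960:1200],(60,35),interpolation=cv2.INTER_AREA)/255.
g=k[W].astype(float)
from scipy.optimize import minimize
for h in(.008,.010,.012,.014):
  f=lambda v:((sil([v[0],v[1],h,max(v[2],0),.0407])-g)**2).sum()
  o=minimize(f,[.4148,.327,.003],method='Nelder-Mead',options=dict(initial_simplex=[[.4148,.327,.003],[.418,.327,.003],[.4148,.332,.003],[.4148,.327,.006]]))
  print(h,o.x.round(4),round(o.fun,2),'rel ring side',(o.x[:2]-rs).round(4))
for h in(.008,.010,.012,.014):print(h,'top rel',(.4148+(.014-h)*.045/1.07-C[0]),.3259+(.014-h)*.198/1.07-C[1])
# outer rim of dish darkness in top: radial profile
gq=cv2.cvtColor(t4['img'],cv2.COLOR_RGB2GRAY).astype(np.float32)
```

```text
side ring [0.41715658 0.33656204]
fill bbox side 255 284 235 249 57
0.008 [0.4128 0.32   0.008 ] 289.31 rel ring side [-0.0043 -0.0166]
0.01 [0.4112 0.3162 0.01  ] 291.14 rel ring side [-0.0059 -0.0203]
0.012 [0.4102 0.313  0.012 ] 293.9 rel ring side [-0.007  -0.0236]
0.014 [0.4089 0.31   0.014 ] 295.26 rel ring side [-0.0082 -0.0266]
0.008 top rel -0.0005476635514019002 -0.005589719626168221
0.01 top rel -0.0006317757009345892 -0.005959813084112142
0.012 top rel -0.0007158878504673338 -0.006329906542056063
0.014 top rel -0.0008000000000000229 -0.006699999999999984
```

Run:
```python
from h import *
s0=dict(np.load('pics/side0.png.npz'));s4=dict(np.load('pics/side4.png.npz'));t4=dict(np.load('pics/top4.png.npz'))
rs=np.array([.41716,.33656])
from scipy.optimize import minimize
a=np.linspace(0,2*np.pi,90)
def yel(d): 
    i=d['img'].astype(float); return np.clip((i[...,0]-i[...,2]-20)/25,0,1)
for nm,d,x0,y0,g0 in(('side',s4,240,225,(.4148,.330)),):
  g=yel(d)[y0:y0+35,x0:x0+60]; print(g[:, ].sum()); print((g.sum(1)).round(1))
  def sil(q):
    x,y,h,b,r=q
    P=np.vstack([np.c_[x+r*np.cos(a),y+r*np.sin(a),np.full(90,z)] for z in(h,b)])
    p=proj(d,P).astype(np.float32); hull=cv2.convexHull(p).reshape(-1,2)
    im=np.zeros((35*8,60*8),np.uint8); cv2.fillPoly(im,[np.round((hull-[x0,y0]+.5)*8).astype(np.int32)],255)
    return cv2.resize(im,(60,35),interpolation=cv2.INTER_AREA)/255.
  for h in(.006,.008,.010,.012,.014):
   f=lambda v:((sil([v[0],v[1],h,v[2],v[3]])-g)**2).sum()
   s=np.array([*g0,.003,.041]); o=minimize(f,s,method='Nelder-Mead',options=dict(initial_simplex=[s,s+[.003,0,0,0],s+[0,.004,0,0],s+[0,0,.003,0],s+[0,0,0,.002]],maxiter=400))
   print(nm,h,o.x.round(4),round(o.fun,2),'rel',(o.x[:2]-rs).round(4))
```

```text
515.3199999999999
[ 0.   0.   0.   0.7  2.2  2.3  1.4  2.1  2.2  6.5 18.8 24.4 28.  31.2
 32.4 33.  34.4 34.5 35.3 31.8 33.1 31.3 29.4 25.  23.4 13.2  9.5  7.
  3.6  3.2  3.4  3.2  2.7  3.6  2.5]
side 0.006 [0.4162 0.3324 0.0019 0.0441] 71.6 rel [-0.001  -0.0042]
side 0.008 [0.415  0.3292 0.0037 0.0436] 71.87 rel [-0.0021 -0.0074]
side 0.01 [0.4148 0.3264 0.0043 0.0427] 72.38 rel [-0.0024 -0.0101]
side 0.012 [0.4143 0.3235 0.005  0.0419] 73.49 rel [-0.0029 -0.0131]
side 0.014 [0.4124 0.3187 0.0085 0.0423] 72.28 rel [-0.0048 -0.0179]
```

Run:
```python
from h import *
D=np.array([.3988,.1795]); u=(C-D)/np.linalg.norm(C-D); z=-.001
U=np.r_[u,0]; q=pushq(U,np.radians(12))
manip.move_to(np.r_[C-u*.080,.12].tolist(),q)
manip.move_linear(np.r_[C-u*.067,z].tolist(),vel=.15)
manip.move_linear(np.r_[C-u*.054,z].tolist(),vel=.06)
manip.move_linear(np.r_[C-u*.0465,z].tolist(),vel=.025)
print(manip.state()['tool_pos'],manip.state()['finger_gap'])
manip.move_linear(np.r_[C-u*.064,z].tolist(),vel=.06)
manip.move_linear(np.r_[C-u*.080,.12].tolist(),vel=.2)
q=list(manip.state()['joint_pos']);q[0]-=.6
manip.goto_joints(q)
print(manip.state()['time_s'])
d=shot('top','top5.png');d2=shot('side','side5.png')
cv2.imwrite('pics/c5.png',np.hstack([cv2.resize(cv2.imread('pics/top5.png')[235:310,190:265],None,fx=5,fy=7),cv2.resize(cv2.imread('pics/side5.png')[215:285,225:305],None,fx=5,fy=7.5)]))
print(dish(d,(200,245,260,305)))
```

```text
[ 0.41051177  0.28651091 -0.00104993] 0.06232387163345549
16.2833
(array([0.41539538, 0.33135435, 0.04072129]), array([0.41525344, 0.33130339, 0.014     ]))
```

View pics/c5.png

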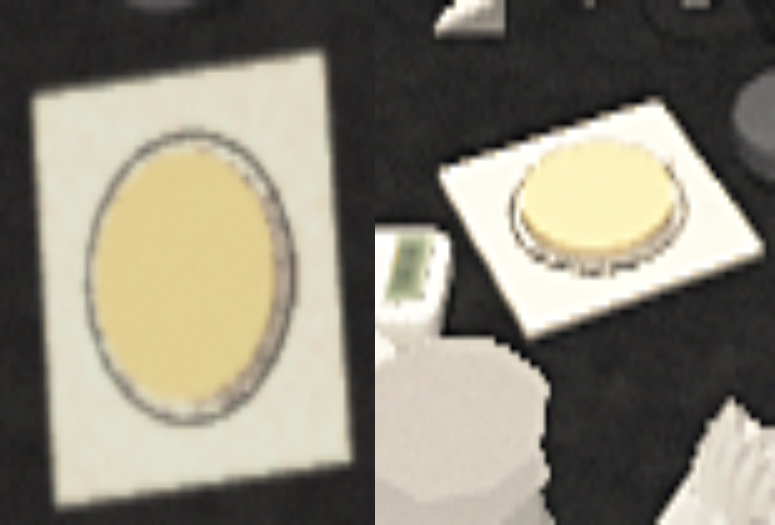

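```bash
cat >> h.py <<'E'
def boomdir(b):
    th=PHI+np.pi+b; return np.array([np.cos(th),np.sin(th)])
def tabpose(b,z,lead=0.):
    # lead: metres ahead (towards decreasing b)
    b=b-lead/.193; dr=boomdir(b); p=np.r_[PIV+.193*dr,z]
    t=np.array([dr[1],-dr[0],0])  # direction of decreasing b (clockwise)
    return p.tolist(), quat(t,-Z)
def lensfit(d,c0,thr=110):
    g=cv2.cvtColor(d['img'],cv2.COLOR_RGB2GRAY); return g
E
python3 - <<'E'
from h import *
b=1.412
print(tabpose(b,.162),tabpose(0,.162))
p=manip.state()['tool_pos'];
q0=list(manip.state()['joint_pos'])
for bb,z in((1.412,.26),(1.412,.162),(1,.162),(.5,.162),(0,.162),(-.05,.162)):
    P,q=tabpose(bb,z); r=manip.inverse_kinematics(P,q); print(bb,None if r is None else np.round(r,2))
manip.move_linear([p[0],p[1],.28],vel=.2)
P,q=tabpose(b,.28); manip.move_to(P,q); manip.move_gripper(.05)
print(np.round(manip.state()['joint_pos'],2),manip.state()['time_s'])
P,q=tabpose(b,.215); manip.move_linear(P,vel=.12)
shot('top','top6.png');shot('side','side6.png')
print(manip.state()['tool_pos'],P,manip.state()['time_s'])
cv2.imwrite('pics/c6.png',np.hstack([cv2.resize(cv2.imread('pics/top6.png')[150:290,190:330],None,fx=2.8,fy=4),cv2.resize(cv2.imread('pics/side6.png')[150:290,230:370],None,fx=2.8,fy=4)]))
E
```

```text
([0.5323848941401674, 0.15211361404525262, 0.162], [-0.0, 0.03279199257120783, 0.9994621979961072, -0.0]) ([0.3528734219717462, 0.32673686015300824, 0.162], [-0.0, 0.6733996911727045, 0.7392786050796454, -0.0])
1.412 [ 0.28  0.18  0.09  1.48  0.   -1.23]
1.412 [ 0.28  0.19 -0.12  1.27  0.   -1.23]
1 [ 0.36  0.07 -0.26  1.25  0.   -0.73]
0.5 [ 0.55 -0.   -0.33  1.24  0.   -0.04]
0 [ 0.75  0.05 -0.27  1.25  0.    0.65]
-0.05 [ 0.76  0.06 -0.26  1.25  0.    0.72]
[ 0.28  0.19  0.14  1.52  0.   -1.23] 20.6083
[0.5329058  0.15224438 0.21612257] [0.5323848941401674, 0.15211361404525262, 0.215] 21.4
```

View pics/c6.png

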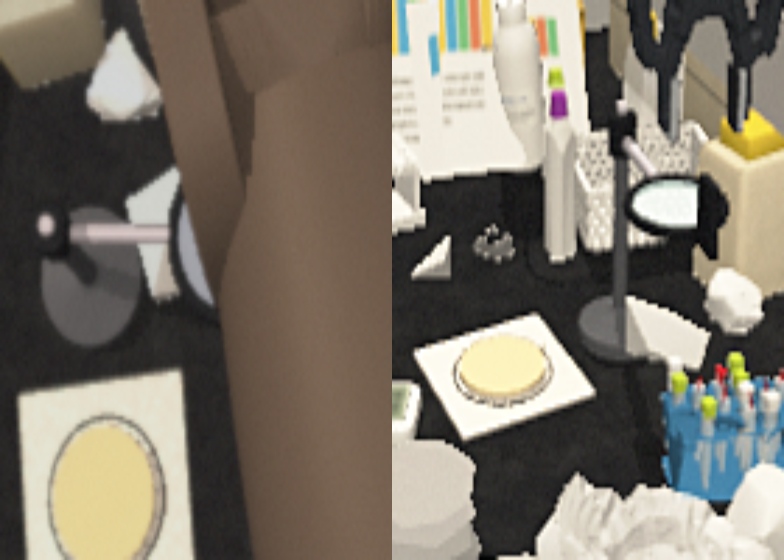

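Run:
```python
from h import *
d=dict(np.load('pics/side0.png.npz'))
im=cv2.imread('pics/side0.png'); x0,y0,f=300,170,9
o=cv2.resize(im[y0:y0+65,x0:x0+80],None,fx=f,fy=f,interpolation=0)
for b,col in((1.412,(0,0,255)),(1.5,(0,255,0))):
    dr=boomdir(b);t=np.array([dr[1],-dr[0]])
    for z in(.155,.192):
        P=[np.r_[PIV+dr*r+t*s,z] for r,s in((.178,-.005),(.208,-.005),(.208,.005),(.178,.005))]
        cv2.polylines(o,[np.round((proj(d,np.array(P))-[x0,y0]+.5)*f).astype(int)],True,col,1)
    a=np.linspace(0,6.28,80)
    for r in (.0475,):
        c=PIV+dr*.13; cv2.polylines(o,[np.round((proj(d,np.c_[c[0]+r*np.cos(a),c[1]+r*np.sin(a),a*0+.15])-[x0,y0]+.5)*f).astype(int)],True,col,1)
cv2.imwrite('pics/tab.png',o)
```

```text
(no output)
```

View pics/tab.png

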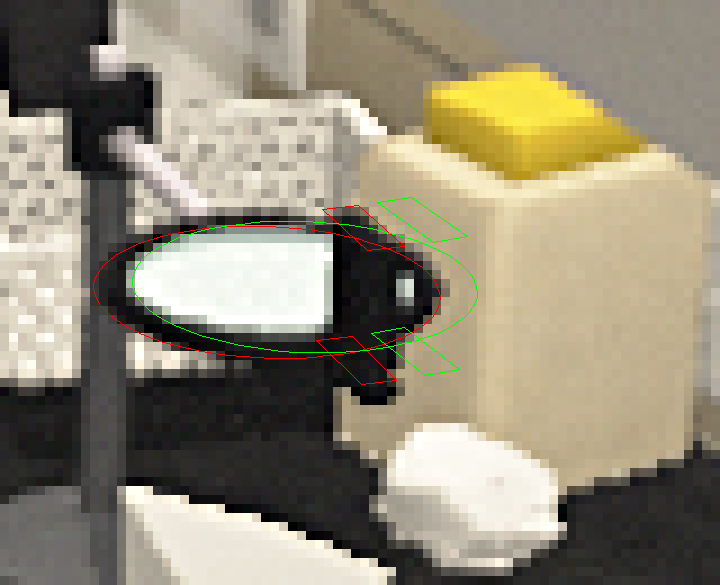

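Run:
```python
from h import *
b=1.412
P,q=tabpose(b,.163); hit=manip.move_linear(P,vel=.08,contact_N=4)
print(hit,manip.state()['tool_pos'],manip.state()['wrist_force'])
if not hit:
    manip.move_gripper(.014)
    s=manip.state();print(s['finger_gap'],s['wrist_force'],s['time_s'])
shot('side','side7.png');shot('top','top7.png')
cv2.imwrite('pics/c7.png',cv2.resize(cv2.imread('pics/side7.png')[150:250,290:400],None,fx=6,fy=6))
```

```text
False [0.53260037 0.152169   0.1633789 ] [ 0.26734618  0.52257769 -0.21017856]
0.014139798803170787 [ 1.01262375 -0.75579158  1.04100326] 22.6333
```

View pics/c7.png

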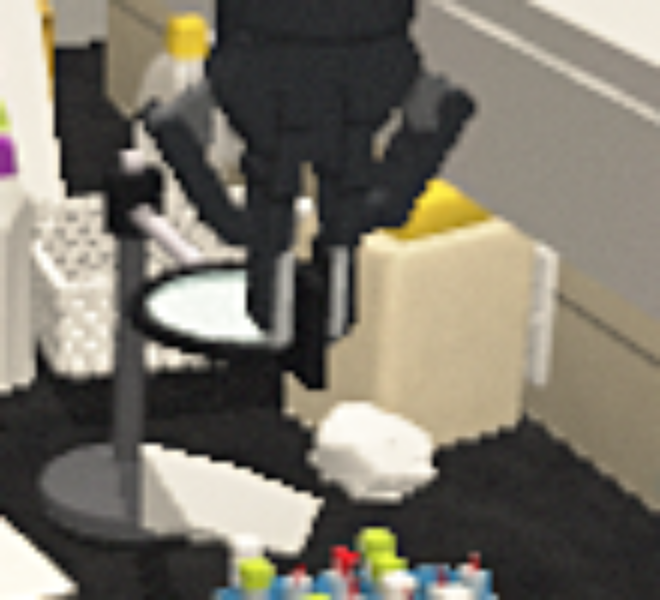

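Run:
```python
from h import *
bs=np.linspace(1.412,0.0,11)[1:]
for i,b in enumerate(bs):
    P,q=tabpose(b,.163,.002 if i==len(bs)-1 else .0)
    manip.move_linear(P,vel=.09 if i<len(bs)-1 else .05,rotation=q)
    if i%3==0 or i>7:
        s=manip.state();print(round(b,2),s['tool_pos'].round(4) if hasattr(s['tool_pos'],'round') else s['tool_pos'],np.round(s['wrist_force'],2),round(s['time_s'],2),np.abs(s['qvel']).max().round(3))
manip.hold(.2)
shot('side','side8.png');shot('top','top8.png')
cv2.imwrite('pics/c8.png',np.hstack([cv2.resize(cv2.imread('pics/side8.png')[150:280,210:330],None,fx=3.3,fy=4.4),cv2.resize(cv2.imread('pics/top8.png')[180:310,180:300],None,fx=3.3,fy=4.4)]))
```

```text
1.27 [0.5055 0.1558 0.1631] [0.33 0.67 0.06] 23.18 0.011
0.85 [0.4319 0.1887 0.163 ] [-0.78 -0.59  0.82] 24.53 0.005
0.42 [0.3776 0.249  0.163 ] [ 0.01 -0.04  0.21] 25.88 0.007
0.14 [0.3575 0.2994 0.1629] [-0.31 -0.49 -0.2 ] 26.78 0.006
0.0 [0.3527 0.3284 0.163 ] [ 0.13 -0.27  0.  ] 27.52 0.003
```

View pics/c8.png

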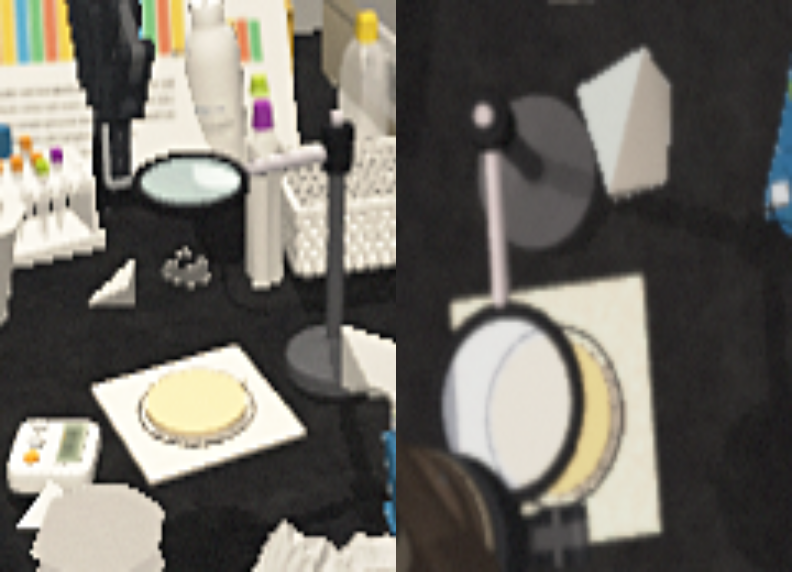

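Run:
```python
from ov import *
def L(b): return PIV+.13*boomdir(b)
overlay('top8.png','ov8.png',[(L(0),.0475,.1545,(0,0,255)),(L(0),.0405,.1545,(0,0,255)),(C,.049,0,(0,200,0))],(180,235,260,300),9)
overlay('top0.png','ov0t.png',[(L(1.412),.0475,.1545,(0,0,255)),(L(1.412),.0405,.1545,(0,0,255))],(240,180,310,240),9)
```

```text
(no output)
```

View pics/ov8.png

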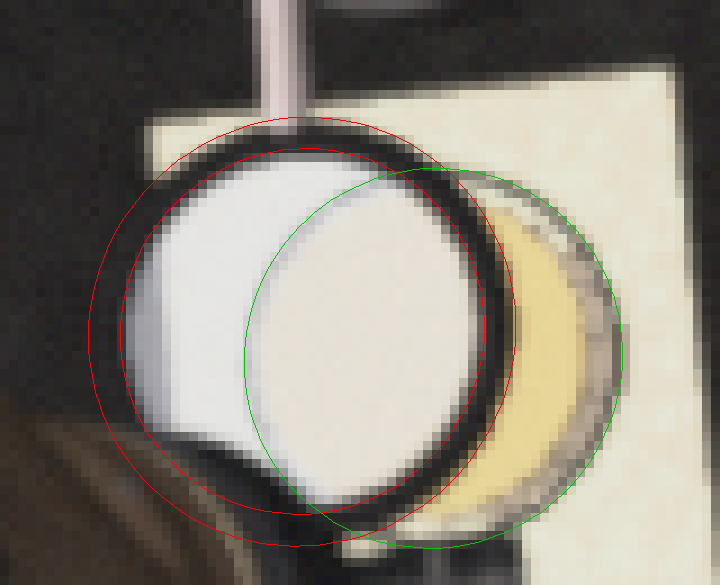

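View pics/ov0t.png

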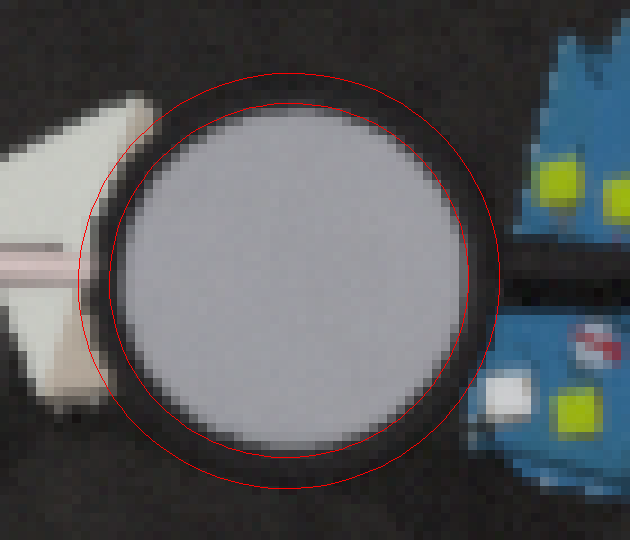

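Run:
```python
from ov import *
manip.move_gripper(.05)
P=manip.state()['tool_pos']; manip.move_linear([P[0],P[1],.27],vel=.15)
q=list(manip.state()['joint_pos']); q[0]-=.9; manip.goto_joints(q)
manip.hold(.2)
d=shot('top','top9.png');shot('side','side9.png');print(manip.state()['time_s'])
def L(b): return PIV+.13*boomdir(b)
overlay('top9.png','ov9.png',[(L(0),.0475,.1545,(0,0,255)),(L(0),.038,.1545,(0,0,255)),(C,.049,0,(0,200,0))],(180,235,260,300),9)
overlay('side9.png','ov9s.png',[(L(0),.0475,.1545,(0,0,255)),(L(0),.0475,.1455,(0,0,255)),(C,.049,0,(0,200,0))],(220,185,320,285),6)
g=cv2.cvtColor(d['img'],cv2.COLOR_RGB2GRAY)
for thr in(110,140):
    m=(g>thr).astype(np.uint8);k=np.zeros_like(m);k[245:300,188:240]=m[245:300,188:240]
    # inner pixels: connected to lens centre
    n,lab=cv2.connectedComponents(k,connectivity=4); c=np.round(proj(d,np.r_[L(0),.1545])).astype(int)
    kk=(lab==lab[c[1],c[0]]).astype(np.uint8); cs,_=cv2.findContours(kk,0,1); P=back(d,max(cs,key=cv2.contourArea).reshape(-1,2),.1545)[:,:2]
    f=least_squares(lambda q:np.hypot(P[:,0]-q[0],P[:,1]-q[1])-q[2],[*P.mean(0),.04],loss='soft_l1',f_scale=.001).x
    v=f[:2]-PIV; bb=(np.arctan2(v[1],v[0])-PHI-np.pi+np.pi)%(2*np.pi)-np.pi
    print(thr,f.round(4),'rel C',(f[:2]-C).round(4),'boom',bb.round(4),np.hypot(*v).round(4))
```

```text
30.9667
110 [0.4153 0.3323 0.0382] rel C [-0.0003 -0.0003] boom 0.0024 0.1303
140 [0.4152 0.3319 0.0375] rel C [-0.0004 -0.0007] boom 0.0051 0.1305
```

View pics/ov9.png

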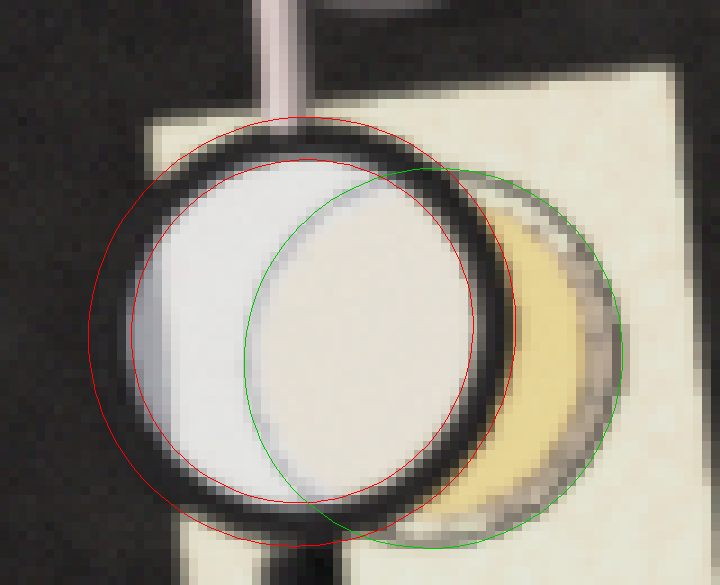

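View pics/ov9s.png

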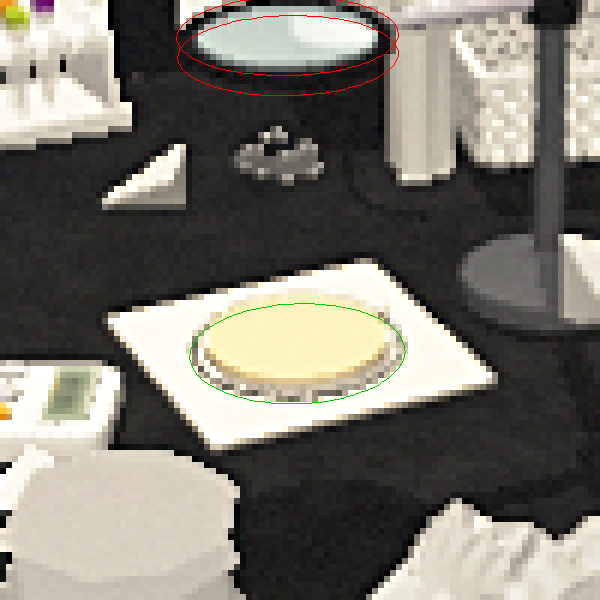

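Run:
```python
from h import *
a=cv2.imread('pics/top0.png').astype(int);b=cv2.imread('pics/top9.png').astype(int)
for n,(x0,y0,x1,y1) in dict(timer=(215,305,265,352),tape=(340,145,390,195),tube=(395,155,455,190),rack=(300,180,340,240),stack=(303,310,350,355),paper=(330,200,410,350)).items():
    print(n,(np.abs(a-b)[y0:y1,x0:x1].max(2)>40).sum())
s=manip.state();print(s['tool_pos'],np.round(s['wrist_force'],2),s['time_s'])
cv2.imwrite('pics/d9.png',b.astype(np.uint8))
```

```text
timer 7
tape 0
tube 121
rack 89
stack 0
paper 0
[ 0.47654665 -0.0712619   0.26915075] [0.1  1.18 0.71] 30.9667
```

View pics/d9.png

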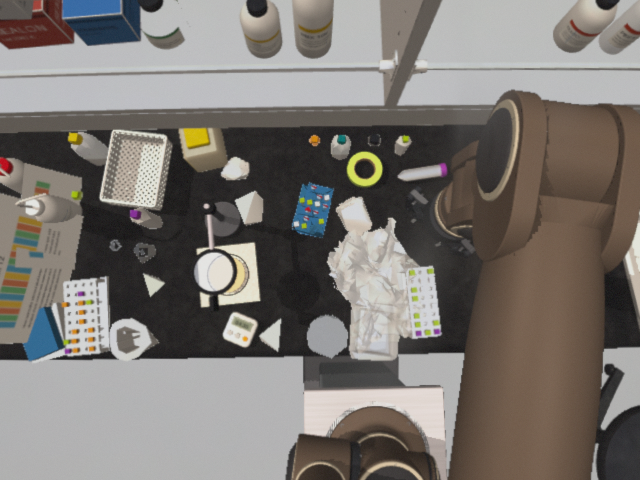

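Run:
```python
from workcell import manip
manip.sign_off(); print(manip.state()['time_s'])
```

```text
the job is handed in; nothing more can be done
the job is handed in; nothing more can be done
```

The dish is centred in the printed circle, the magnifier is swung round with its lens above the dish, and the job was handed in at about 31 s of the 54 s allowed.

**How it was done**
- **Dish:** I pushed it flat across the worktop with both fingers behind its rim. I stopped short, backed off and checked from the top camera, then pushed the last 5–6 mm and took the hand away.
- **Magnifier:** I held the tab loosely between the fingers, swung the arm from about 1.41 rad to 0, opened the fingers and drew the arm clear.

**Last checks**
- **Dish:** It is within about 0.3–1.3 mm of the circle's centre. The range comes from not knowing exactly how high the visible filling sits. The side view agreed, and the dish did not visibly move during the swing.
- **Lens:** Its centre is within about 1 mm of the circle's centre, with the boom at 0.002–0.005 rad.
- **Other things:** The roll of tape, paper and weighing stack showed no change between the first and last top views. The timer's region differed by only 7 pixels. The rack region differed where the tab had been. The tube region differed where the robot arm overlapped it. The tube and rack look in place by eye.
- **Disagreement:** The side camera put the circle about 4 mm from where the top camera did. I used the top camera for positions and the side camera only for relative checks.

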